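Drive the seized pin out of a kiln-lid hinge

ROBOT

A 7-joint arm with a two-finger parallel gripper is mounted at the origin on the work surface. World frame = base frame: x ahead of the robot, y to its left, z up, the work surface at z = 0. Lengths are in m, angles in rad, forces in N, time in s.
With the tool pointing down it reaches from about 0.425 to 0.8 m from the base axis. Payload 8.3 kg.
Tool frame: the origin (TCP) lies between the finger pads; the fingertips stand 11 mm ahead of it and the grasp point (between the pads) lies 8 mm behind it; x points along the fingers, y is the direction in which the jaws open and shut, and the axes are right-handed (so a half turn about x gives the same grasp; the last joint's range is limited). The gripper opens to 85 mm and grips with 20 to 120 N. Pads are 22 mm wide; open, the fingers measure 114 mm over their backs; the gripper's body (76 mm by 85 mm) begins 54 mm behind the grasp point. The pads swing forward as they close: fully open they stand 13 mm farther back than shut.
Start: joints at [-1.202, 0.383, 0.016, 1.37, -0.006, 1.388, -0.046], TCP at [0.262, 0.568, 0.242] pointing down, gripper open.
Joint ranges: [-2.95, 2.95], [-0.25, 2.06], [-1.52, 1.56], [0.18, 2.33], [-1.44, 4.58], [0.02, 2.06], [-3.01, 3.01]. Speed limits (rad/s): [2.39, 2.39, 3.01, 3.01, 3.14, 3.14, 3.14].

INTERFACE

Orientations are given as [roll, pitch, yaw] about the fixed x, y, z axes, in that order (R = Rz(yaw) Ry(pitch) Rx(roll)).
In Python, from bench import manip, claw, kinematics, optics gives the robot as it stands. Calls block until the motion is done:
- manip.move_to(position, orientation): joint-space move of the TCP to a pose.
- manip.move_straight(position, max_speed=0.15, orientation=None, max_force=None): straight line of the TCP; orientation=None keeps the orientation; max_speed is the mean speed in m/s. With max_force (N) it stops when the force on the tool has changed by that much, and returns True; else False.
- manip.move_j(angles): joint-space move.
- claw.move_gripper(opening): finger opening in m; the grip force is fixed at half the most; returns when the fingers have stopped.
- manip.hold(seconds).
- kinematics.inverse_kinematics(position, orientation): joint angles nearest the present ones, or None.
- manip.sense(): the state.
- optics.grab_frame(name): name is "side" or "top" or "wrist"; returns the picture (480x640x3 uint8, red, green, blue); there is no depth.
- optics.camera_params(name): a dict with "camera_matrix" (3x3 intrinsics, pixels), "D" ([k1, k2, p1, p2, k3] as OpenCV has them; the pictures are not rectified), "rvec" (rotation vector, rad) and "tvec" (3), from world to camera coordinates, as OpenCV has them; the wrist camera has in their place "T_tool_cam" (4x4, takes a point from camera to tool coordinates, whose origin is the TCP and whose axes are the tool frame's). Camera axes: x right, y down, z forward; pixel columns grow to the right and rows downward; lengths in m; the calibration is good to about 2 mm. A picture is of the moment at which its call begins: read the wrist's pose just before it. camera_params takes no time and is no camera call.
A pose or a line that the arm cannot do raises manip.Unreachable and nothing moves.
- manip.finish_job(): hands the job in, once; it reports no verdict.
The state is a dict: "time_s": time; "joints": joint angles; "qd": joint speeds; "effort": joint torques, N m; "position": TCP position; "orientation": TCP orientation; "wrist_force": force on the tool from outside, world axes, zero at the start; "torque": the same for the moment, N m; "finger_gap": finger opening in m.
Only numpy, scipy, OpenCV 4.12 (cv2) and the standard library are available. Lean on these libraries where they do the work, as an engineer would, in place of code of your own. Each camera call takes 0.05 s, during which the arm holds its last target.

TASK

The pin of the kiln-lid hinge on the leaning repair rest has seized: take the drift punch from its wooden stand and, with its nose in the upper end of the hinge bore, drive the pin down until at least 30 mm of it stands out below the hinge, ready for the pliers. Then put the punch back in its stand, upright with its guard resting on the wood, and let go. Touch the pin with the punch only, and do not shove the jar, the foil roll or the pliers about.

Things in the scene. Friction and masses are not known exactly. Their poses are not given: they have to be found in the camera images.
- punch_grip (a point): Drift punch, 169 mm long, about 160 g, round all along, standing nose down in its stand. This point: on its axis, middle of its black rubber grip (22 mm diameter, 68 mm long). z runs from nose to top. The grip ends 34 mm above this point (a 16 mm thick steel stub goes on 10 mm) and 34 mm below it, on an orange hand guard (disc, 50 mm diameter, 6 mm thick; fingertips may bear on it).
- punch_nose (a point): The flat nose end of the punch, on its axis, 125 mm below punch_grip. The bare steel shank between nose and guard is 85 mm long and 10 mm in diameter, flaring to 16 mm over the last 7 mm under the guard.
- stand: Fixed wooden block, 90 x 90 mm, 100 mm high, with one upright round through-hole of 28 mm diameter in its middle. Origin at the centre of its underside, z up. The punch's shank hangs in the hole and its guard rests on the block's top, so the nose is then 15 mm above the origin.
- bore_mouth (a point): Centre of the upper mouth of the bore of the steel hinge (five knuckles in a row, 90 mm long together, 32 mm outside diameter), 155 mm above the table. z points up and out of the bore along its axis, leaning 30 degrees from vertical roughly towards the robot; the pin is driven along -z (down and away). x is square to the board's face, y is level. The bore is 20 mm in diameter.
- rest: Fixed wooden repair rest that carries the hinge, 200 x 130 mm base; origin on its underside, straight below bore_mouth; x points to the side the pin leaves at, roughly away from the robot. The hinge lies on the +x face of a leaning board 120 mm wide, 18 mm thick, which ends level with the mouth; its face is 17 mm from the bore's axis. Nothing stands above it.
- pin_struck_end (a point): Centre of the upper, flat end of the copper-coloured pin (18 mm diameter, 90 mm long) inside the bore, recessed below the mouth by the value of joint pin.
- pin (a joint): How far (m) the pin is driven down: 0 = flush at both ends; it is both the depth of its upper end below the mouth and the length standing out below. It starts at 0.003 to 0.012. Stiff: about 9 N to move it, 1 to 2 N more at 50 mm/s. It stays where it is left and meets the rubber catch pad at 0.050.
- jar_mid (a point): Bystander: amber glass jar with white lid, 64 mm diameter, 95 mm high, standing; this point is half-way up on its axis.
- foil: Bystander: copper ring-shaped foil roll lying flat, 72 mm diameter, 18 mm high; origin at the centre of its underside.
- pliers: Bystander: pliers with green handles lying on the table, about 165 mm long along x and 75 mm wide, 17 mm high; origin near the pivot, on the underside.
Things that resemble listed ones, but are neither listed nor needed, are in the scene too. There is more than one size of the part that bears punch_grip; the job needs the middle-sized. Of the things that look like the stand, the larger one is meant.

How it is judged:
On the way, in this order (a step that is already met when the one before it is completed fails the run):
1. the punch's nose bears on the pin inside the bore, before the pin is out (contact force between punch and pin above 2 N and distance between punch_nose and pin_struck_end below 0.012 m and value of joint pin below 0.025 m), for 0.05 s.
2. the punch drives the pin until at least 30 mm stands out below (value of joint pin above 0.03 m and distance between punch_nose and pin_struck_end below 0.012 m), for 0.05 s.
3. the punch is back in its stand (horizontal distance between punch_nose and stand below 0.016 m and z of punch_nose in the frame of stand below 0.024 m and angle between punch_grip's own z axis and vertical below 0.12 rad), for 0.2 s.
At the end, for the whole second after the job is handed in: At least 30 mm of the pin stands out below the hinge (joint pin above 0.030), and the punch stands at rest in its stand: nose within 16 mm sideways of the stand's axis and less than 24 mm above its underside (15 mm when fully home), within 0.12 rad of upright (all of step 3 and value of joint pin above 0.03 m and linear speed of punch below 0.02 m/s); the robot touches nothing.
It fails at once if the gripper or arm touches the pin (contact force between any of the fingers, the arm and pin above 0.5 N).
It fails at once if shifted the jar by more than 25 mm (distance of jar_mid from where it was at the start of the episode above 0.025 m).
It fails at once if shifted the foil roll by more than 25 mm (distance of foil from where it was at the start of the episode above 0.025 m).
It fails at once if shifted the pliers by more than 25 mm (distance of pliers from where it was at the start of the episode above 0.025 m).
It also fails if it takes over 58 s, if anything falls off the work surface, if the arm or the gripper's body presses on something with over 40 N, if the wrist force passes 120 N, or if a joint passes its speed limit or range.

## Working session

There is one attempt and no reset: what is moved stays moved. The work goes in short steps, each a Python script; the robot and the scene stay as the last script left them, time stands still between calls to the robot, and variables do not carry over. Pictures are saved under pics/ and viewed, and the job is handed in when it is done.

```bash
ls; mkdir -p pics; python3 - <<'E'
from bench import manip, optics
import cv2
for n in ("side","top","wrist"):
    im=optics.grab_frame(n); cv2.imwrite(f"pics/{n}0.png",im[:,:,::-1])
    p=optics.camera_params(n); print(n,{k:(v if isinstance(v,list) else getattr(v,'tolist',lambda:v)()) for k,v in p.items()})
print(manip.sense())
E
```

```text
pics
side {'camera_matrix': [[484.8744510559523, 0.0, 311.0291857000532], [0.0, 484.8744510559523, 236.7231103936692], [0.0, 0.0, 1.0]], 'D': [-0.07049210848341278, 0.0, 0.0, 0.0, 0.0], 'rvec': [0.045694850431933935, -2.8884697285237344, 1.2067926786053857], 'tvec': [0.5715976146401648, 0.1180413893775659, 1.2244894544475056]}
top {'camera_matrix': [[485.41849941050015, 0.0, 317.7280572098047], [0.0, 485.41849941050015, 246.06684291357715], [0.0, 0.0, 1.0]], 'D': [-0.048262076932359635, 0.0, 0.0, 0.0, 0.0], 'rvec': [2.1341198243436432, -2.0847213054359077, 0.2325540685943278], 'tvec': [-0.009108654291496777, 0.6162243809671624, 0.9837746046064433]}
wrist {'camera_matrix': [[335.62501131565523, 0.0, 317.7655082554861], [0.0, 335.62501131565523, 238.84358512060567], [0.0, 0.0, 1.0]], 'D': [-0.03989426778197709, 0.0, 0.0, 0.0, 0.0], 'T_tool_cam': [[0.0007633608359752061, -0.308203147101545, 0.951320260163177, -0.1320850333241304], [0.9999995639296899, -0.0002765197170551471, -0.0008920074402522217, 0.00012747882550279144], [0.0005379783094929353, 0.9513205262442029, 0.3082028016189812, -0.07896409478110948], [0.0, 0.0, 0.0, 1.0]]}
{'time_s': 0.15, 'joints': array([-1.20191056,  0.38405136,  0.01639621,  1.37090318, -0.00627557,
        1.38816411, -0.04651087]), 'qd': array([-0.00066532, -0.00286349, -0.00100096, -0.00383385,  0.00053572,
       -0.00071483,  0.00137799]), 'effort': array([ 1.93527187e-03, -6.28154683e+01,  8.45627021e-01, -3.72160828e+01,
        1.68575125e-02,  1.09881049e-02,  7.71887676e-05]), 'position': array([0.26138926, 0.56732174, 0.2415091 ]), 'orientation': array([-1.54218558,  1.5693203 , -1.97393309]), 'wrist_force': array([-0.00067897, -0.48315411,  0.02490883]), 'torque': array([ 0.04331501, -0.04709876,  0.0148139 ]), 'finger_gap': 0.08551598071788614}
```

View pics/side0.png

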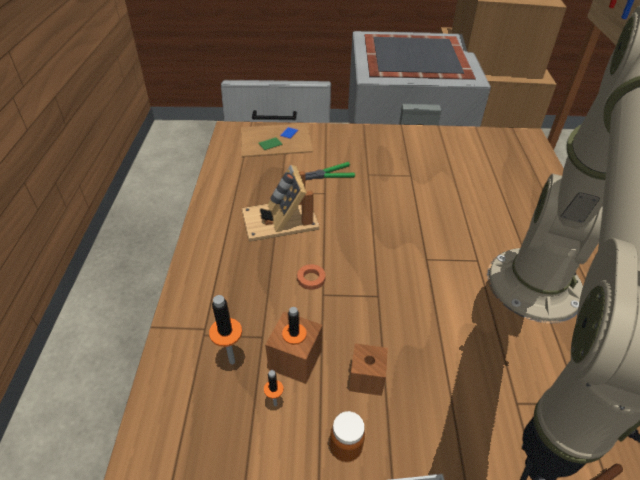

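View pics/top0.png

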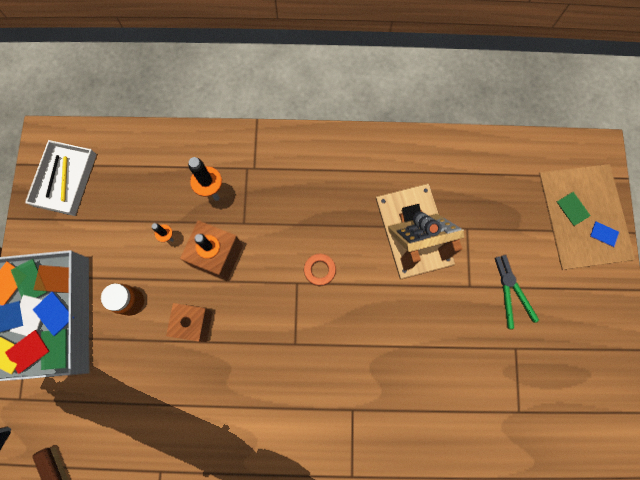

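View pics/wrist0.png

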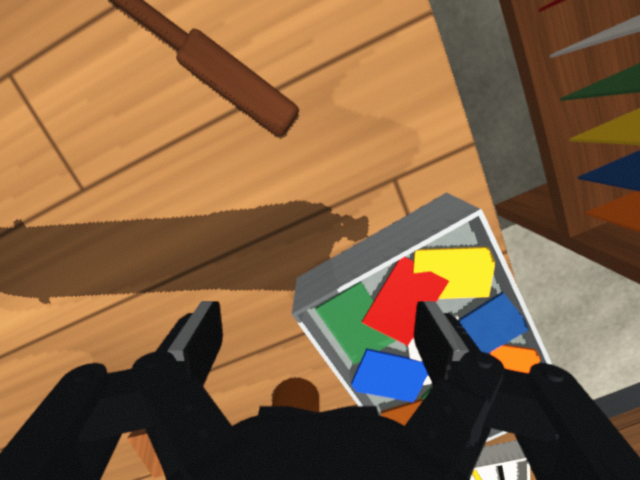

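Top view: three punches. Large at (205,178), middle at (207,243) in the block, small at (162,232). Two blocks: large at (212,250) and small at (187,322). The middle punch in the larger block fits the description. I'll confirm it, and see the hinge, in enlarged crops.

```bash
cat > hp.py <<'E'
import numpy as np, cv2
from scipy.spatial.transform import Rotation as R
from bench import optics
def cam(name,sense=None):
    p=optics.camera_params(name); K=np.array(p["camera_matrix"]); D=np.array(p["D"])
    if "rvec" in p:
        Rm=cv2.Rodrigues(np.array(p["rvec"],float))[0]; t=np.array(p["tvec"],float).ravel()
    else:
        T=np.eye(4); T[:3,:3]=R.from_euler("xyz",sense["orientation"]).as_matrix(); T[:3,3]=sense["position"]
        M=np.linalg.inv(T@np.array(p["T_tool_cam"])); Rm=M[:3,:3]; t=M[:3,3]
    return K,D,Rm,t
def ray(c,uv):
    K,D,Rm,t=c; n=cv2.undistortPoints(np.array([[uv]],float),K,D).ravel()
    d=Rm.T@np.array([n[0],n[1],1.]); return -Rm.T@t, d/np.linalg.norm(d)
def onz(c,uv,z):
    o,d=ray(c,uv); return o+d*(z-o[2])/d[2]
def tri(*cu):
    A=np.zeros((3,3));b=np.zeros(3);rs=[ray(c,u) for c,u in cu]
    for o,d in rs:
        P=np.eye(3)-np.outer(d,d);A+=P;b+=P@o
    x=np.linalg.solve(A,b); return x,[np.linalg.norm((np.eye(3)-np.outer(d,d))@(x-o)) for o,d in rs]
def proj(c,X):
    K,D,Rm,t=c; return cv2.projectPoints(np.array(X,float).reshape(-1,1,3),cv2.Rodrigues(Rm)[0],t,K,D)[0].reshape(-1,2)
E
python3 - <<'E'
import cv2,numpy as np
s=cv2.imread("pics/side0.png");t=cv2.imread("pics/top0.png")
def c(im,x,y,w,h,f): return cv2.resize(im[y:y+h,x:x+w],None,fx=f,fy=f,interpolation=cv2.INTER_CUBIC)
a=np.hstack([c(t,140,150,120,80+30,3.3),c(t,370,180,120,110,3.3)])
b=np.hstack([c(s,200,285,120,110,3.3),c(s,235,160,120,110,3.3)])
cv2.imwrite("pics/crop0.png",cv2.resize(np.vstack([a,b])[:, :],(792,600))); print(a.shape)
# orange blobs
for n,im in(("side",s),("top",t)):
    h=cv2.cvtColor(im,cv2.COLOR_BGR2HSV); m=cv2.inRange(h,(5,220,170),(18,255,255))
    k,l,st,ce=cv2.connectedComponentsWithStats(m)
    print(n,[(st[i].tolist(),ce[i].round(1).tolist()) for i in range(1,k) if st[i,4]>60])
E
```

```text
(363, 792, 3)
side []
top []
```

View pics/crop0.png

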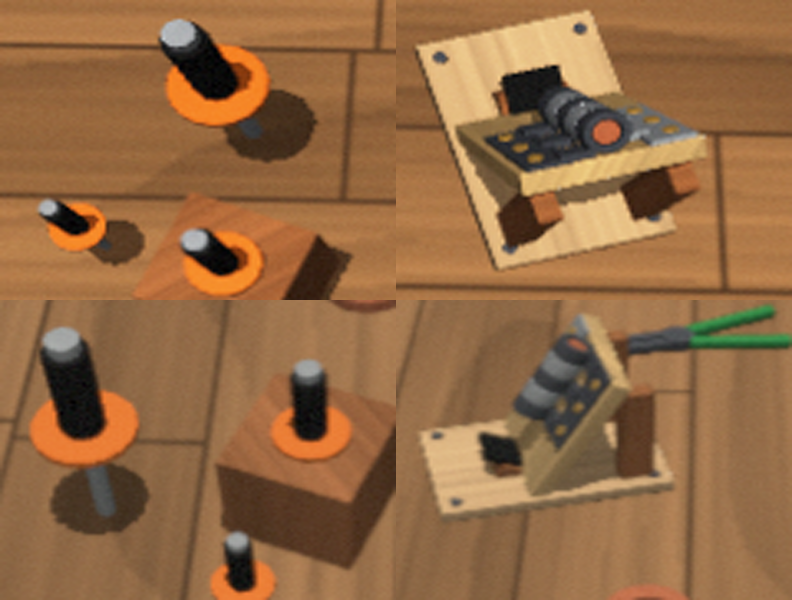

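The crops confirm it: the middle punch stands in the larger block, while the large and small punches stand free. The copper pin end is visible in the upper mouth in both views. Now the measurements.

```bash
python3 - <<'E'
import cv2,numpy as np
from hp import *
s=cv2.imread("pics/side0.png");t=cv2.imread("pics/top0.png")
S=cam("side");T=cam("top")
print("cams",-S[2].T@S[3],-T[2].T@T[3])
E0={}
for n,im,c,boxes in(("side",s,S,[(275,315,40,35)]),("top",t,T,[(190,228,35,32)])):
    h=cv2.cvtColor(im,cv2.COLOR_BGR2HSV)
    x,y,w,hh=boxes[0]
    m=cv2.inRange(h,(4,190,150),(20,255,255)); mm=np.zeros_like(m); mm[y:y+hh,x:x+w]=m[y:y+hh,x:x+w]
    cs=max(cv2.findContours(mm,0,2)[0],key=cv2.contourArea); hull=cv2.convexHull(cs)
    e=cv2.fitEllipse(hull); print(n,"guard",e, onz(c,e[0],.103)); E0[n]=e[0]
    # stub top: grey low sat bright near
    m=cv2.inRange(h,(0,0,110),(180,60,255)); mm=np.zeros_like(m)
    y0=y-12;mm[y0:y+20,x:x+w]=m[y0:y+20,x:x+w]
    k,l,st,ce=cv2.connectedComponentsWithStats(mm); 
    for i in range(1,k):
        if st[i,4]>15: print(n,"stub",st[i],ce[i],onz(c,ce[i],.184))
    # pin end
    bx=(420,215,25,25) if n=="top" else (280,160,30,35)
    x,y,w,hh=bx; m=cv2.inRange(h,(0,110,90),(14,255,255)); mm=np.zeros_like(m); mm[y:y+hh,x:x+w]=m[y:y+hh,x:x+w]
    k,l,st,ce=cv2.connectedComponentsWithStats(mm)
    for i in range(1,k):
        if st[i,4]>8: print(n,"pin",st[i],ce[i],onz(c,ce[i],.15))
print("tri guard",tri((S,E0["side"]),(T,E0["top"])))
E
```

```text
cams [0.5479982  0.80557773 0.94380852] [0.3917263  0.00710059 1.09276165]
side guard ((293.85931396484375, 333.2190856933594), (20.408201217651367, 23.1728572845459), 85.5799331665039) [0.59994522 0.23850206 0.103     ]
side stub [289 307   9   7  45] [292.73333333 309.75555556] [0.60012901 0.23919203 0.184     ]
side pin [280 160  30  20 237] [294.13080169 166.73839662] [ 0.62661142 -0.2681169   0.15      ]
side pin [287 174   6   4  12] [289.41666667 175.75      ] [ 0.63694005 -0.22751371  0.15      ]
side pin [303 180   7  15  59] [306.79661017 186.47457627] [ 0.58880097 -0.18338508  0.15      ]
top guard ((207.2255859375, 246.2773895263672), (23.34349250793457, 24.584640502929688), 61.955814361572266) [0.60228463 0.23615634 0.103     ]
top stub [195 234   8   8  52] [198.46153846 237.61538462] [0.60169644 0.23557189 0.184     ]
top pin [429 224   9   9  63] [433.34920635 228.        ] [ 0.64087747 -0.22642641  0.15      ]
tri guard (array([0.60137315, 0.23678332, 0.1009951 ]), [np.float64(0.0013271383047665515), np.float64(0.0013271383047663689)])
```

```bash
python3 - <<'E'
import cv2,numpy as np
s=cv2.imread("pics/side0.png");t=cv2.imread("pics/top0.png")
def c(im,x,y,w,h,f): return cv2.resize(im[y:y+h,x:x+w],None,fx=f,fy=f,interpolation=cv2.INTER_CUBIC)
cv2.imwrite("pics/crop1.png",np.hstack([c(t,375,195,100,90,4)[:360],c(s,255,165,60,60,6)[:360]]))
cv2.imwrite("pics/crop2.png",np.hstack([c(t,175,215,70,70,5),c(s,260,300,70,85,5)[:350]]))
E
```

```text
(no output)
```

View pics/crop1.png

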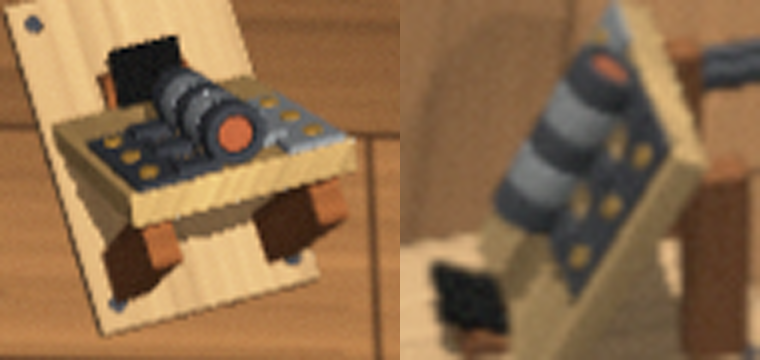

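View pics/crop2.png

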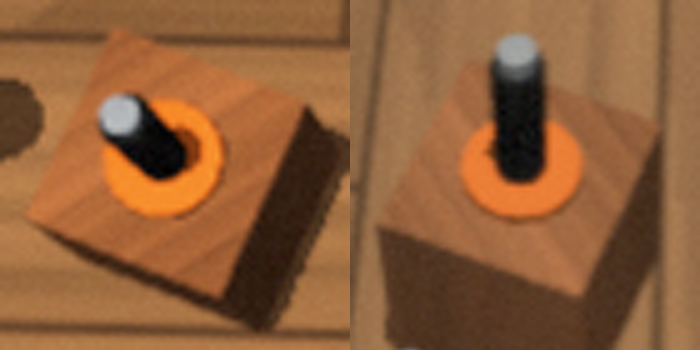

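```bash
python3 - <<'E'
import cv2,numpy as np
from hp import *
S=cam("side");T=cam("top")
# stand top corners: top crop (x/5+175,y/5+215); side crop (260,300)
tc=np.array([(112,33),(303,108),(222,296),(28,216)])/5+[175,215]
sc=np.array([(128,62),(310,130),(235,297),(28,226)])/5+[260,300]
a=np.array([onz(T,p,.1) for p in tc]);b=np.array([onz(S,p,.1) for p in sc])
print("stand top",a.mean(0),np.linalg.norm(np.diff(a,axis=0),axis=1));print("stand side",b.mean(0),np.linalg.norm(np.diff(b,axis=0),axis=1))
# large punch stub
print("large top", tri((T,(195,162)),(S,(219,300))),"small",tri((T,(157,228)),(S,(271.5,374))))
# hinge: mouth ring centre: top (235,133)/4+(375,195); side crop scale 6 (610,68)-400
pt=np.array([235,133])/4+[375,195]; ps=np.array([210,67])/6+[255,165]
print("pin end",pt,ps,tri((T,pt),(S,ps)))
# base board corners top: z=~.015 ; and board top edge
for h in(.0,.015):
    q=[onz(T,np.array(p),h) for p in[(376.5,196),(428,184.5),(455,263),(401,278.5)]]
    print([x[:2].round(4).tolist() for x in q], [np.linalg.norm(q[i]-q[i-1]).round(4) for i in range(4)], [np.degrees(np.arctan2(*(q[i]-q[i-1])[[1,0]])).round(1) for i in range(4)])
# board end front edge in top: (133,225)->(357,172) lower; upper edge (130,193)->(352,140)
for z in (.15,.14,.155):
    l=[onz(T,np.array(p)/4+[375,195],z) for p in[(130,193),(352,140)]]; d=l[1]-l[0]; print(z,np.linalg.norm(d),np.degrees(np.arctan2(d[1],d[0])))
E
```

```text
stand top [0.60042379 0.23458185 0.1       ] [0.08858263 0.0856989  0.08920562]
stand side [0.59738513 0.2413218  0.1       ] [0.08494331 0.08549048 0.09015002]
large top (array([0.74063977, 0.24546905, 0.21759288]), [np.float64(0.002255997319228322), np.float64(0.0022559973192281943)]) small (array([0.63614574, 0.34096571, 0.11615351]), [np.float64(0.00028246092262706183), np.float64(0.00028246092262713653)])
pin end [433.75 228.25] [290.         176.16666667] (array([ 0.63770745, -0.22661431,  0.15032168]), [np.float64(0.0025260760337928218), np.float64(0.0025260760337927363)])
[[0.7553, -0.1309], [0.7873, -0.254], [0.5986, -0.3114], [0.5598, -0.1861]] [np.float64(0.2031), np.float64(0.1272), np.float64(0.1972), np.float64(0.1311)] [np.float64(15.8), np.float64(-75.4), np.float64(-163.1), np.float64(107.2)]
[[0.7503, -0.129], [0.7819, -0.2504], [0.5958, -0.307], [0.5575, -0.1835]] [np.float64(0.2003), np.float64(0.1255), np.float64(0.1945), np.float64(0.1293)] [np.float64(15.8), np.float64(-75.4), np.float64(-163.1), np.float64(107.2)]
0.15 0.11690052105366655 -75.06257613912844
0.14 0.11814050065424862 -75.06257613912844
0.155 0.11628053125337556 -75.06257613912848
```

```bash
cat >> hp.py <<'E'
psi=np.radians(15.5)
zb=np.array([-.5*np.cos(psi),-.5*np.sin(psi),np.sqrt(.75)])
mouth=np.array([.6355,-.2275,.155])
punch=np.array([.601,.237,.140])
def orient(xdir,a):
    """tool x = xdir; tool y = horizontal ref rotated by a about x"""
    x=np.array(xdir)/np.linalg.norm(xdir); r=np.array([0,1.,0]); y=r-x*(x@r); y/=np.linalg.norm(y)
    y=R.from_rotvec(x*a).apply(y); return R.from_matrix(np.c_[x,y,np.cross(x,y)])
def e(o): return o.as_euler("xyz")
E
python3 - <<'E' 2>&1 | grep -v Warn
from hp import *
from bench import kinematics as k
for a in np.radians(np.arange(-180,180,30)):
    o=orient([0,0,-1],a); oh=orient(-zb,a)
    out=[]
    for p,oo in((punch+[0,0,-.008],o),(punch+[0,0,.13],o),(mouth+zb*(.117+.05),oh),(mouth+zb*(.117-.04),oh)):
        j=k.inverse_kinematics(p,e(oo)); out.append(None if j is None else np.round(j,2).tolist())
    z=oh.as_matrix()[:,2].round(2)
    print(np.degrees(a).round(),z,out)
E
```

```text
-180.0 [-0.87 -0.   -0.49] [[-0.83, 0.55, 0.59, 1.48, -0.32, 1.21, -1.77], [-0.83, 0.47, 0.61, 1.28, -0.26, 1.48, -1.81], [0.05, 0.07, 0.57, 1.74, -0.51, 1.05, -0.73], [-0.5, 0.44, 1.31, 1.8, -1.0, 1.11, -0.39]]
-150.0 [-0.79  0.5  -0.36] [[-1.19, 0.92, 1.35, 1.49, -0.9, 1.44, -1.91], [-1.16, 0.76, 1.35, 1.29, -0.74, 1.63, -2.02], [-0.45, 0.11, 1.13, 1.75, -0.59, 1.08, -1.18], [-0.25, 0.26, 0.91, 1.8, -0.76, 0.96, -1.07]]
-120.0 [-0.49  0.86 -0.14] [[-1.19, 0.92, 1.35, 1.49, -0.9, 1.44, -2.43], [-1.16, 0.76, 1.35, 1.29, -0.74, 1.63, -2.55], [-0.63, 0.21, 1.4, 1.75, -0.72, 1.15, -1.6], [-0.52, 0.5, 1.37, 1.8, -1.06, 1.16, -1.4]]
-90.0 [-0.06  0.99  0.12] [[-0.39, 0.5, -0.05, 1.45, 0.03, 1.19, 2.7], [-0.42, 0.42, -0.0, 1.26, 0.0, 1.46, 2.72], [-0.63, 0.21, 1.4, 1.75, -0.72, 1.15, -2.13], [-0.52, 0.5, 1.37, 1.8, -1.06, 1.16, -1.92]]
-60.0 [0.38 0.86 0.34] [[-0.45, 0.5, 0.03, 1.46, -0.02, 1.19, 2.21], [-0.48, 0.42, 0.07, 1.26, -0.03, 1.46, 2.21], [-0.63, 0.21, 1.4, 1.75, -0.72, 1.15, -2.65], [-0.52, 0.5, 1.37, 1.8, -1.06, 1.16, -2.45]]
-30.0 [0.72 0.5  0.48] [[-0.5, 0.5, 0.11, 1.46, -0.0
[... 693 characters left out ...]
, 1.75, -0.59, 1.08, 1.44], [0.12, 0.2, 0.46, 1.78, -0.61, 0.9, 1.44]]
90.0 [ 0.06 -0.99 -0.12] [[-0.71, 0.52, 0.41, 1.47, -0.21, 1.19, -0.27], [-0.71, 0.44, 0.42, 1.27, -0.18, 1.47, -0.3], [-0.33, 0.09, 1.0, 1.75, -0.56, 1.07, 0.89], [-0.25, 0.26, 0.91, 1.8, -0.76, 0.96, 1.02]]
120.0 [-0.38 -0.86 -0.34] [[-0.76, 0.53, 0.48, 1.47, -0.26, 1.2, -0.77], [-0.76, 0.45, 0.5, 1.27, -0.21, 1.47, -0.8], [-0.21, 0.08, 0.86, 1.75, -0.54, 1.06, 0.35], [-0.25, 0.26, 0.91, 1.8, -0.76, 0.96, 0.5]]
150.0 [-0.72 -0.5  -0.48] [[-0.79, 0.54, 0.52, 1.48, -0.28, 1.2, -1.28], [-0.79, 0.46, 0.54, 1.28, -0.23, 1.47, -1.31], [-0.08, 0.08, 0.71, 1.74, -0.53, 1.05, -0.19], [-0.25, 0.26, 0.91, 1.8, -0.76, 0.96, -0.02]]
```

```bash
python3 - <<'E'
from hp import *
from bench import manip
o=orient([0,0,-1],np.radians(80))
manip.move_to(punch+[0,0,.09],e(o))
s=manip.sense(); im=optics.grab_frame("wrist"); cv2.imwrite("pics/w1.png",im[:,:,::-1])
print(s["time_s"],s["position"],s["wrist_force"],s["finger_gap"])
c=cam("wrist",s)
for z in (.184,.106): print(z,proj(c,[punch[0],punch[1],z]))
im2=optics.grab_frame("top"); cv2.imwrite("pics/t1.png",im2[:,:,::-1])
E
```

```text
1.8833 [0.60008127 0.23937706 0.22990826] [ 0.08640839  0.68424751 -0.25484599] 0.08544509219913234
0.184 [[318.63547678 277.97879944]]
0.106 [[318.47462992 237.20536415]]<sys>:0: UserWarning: Gimbal lock detected. Setting third angle to zero since it is not possible to uniquely determine all angles.
```

View pics/w1.png

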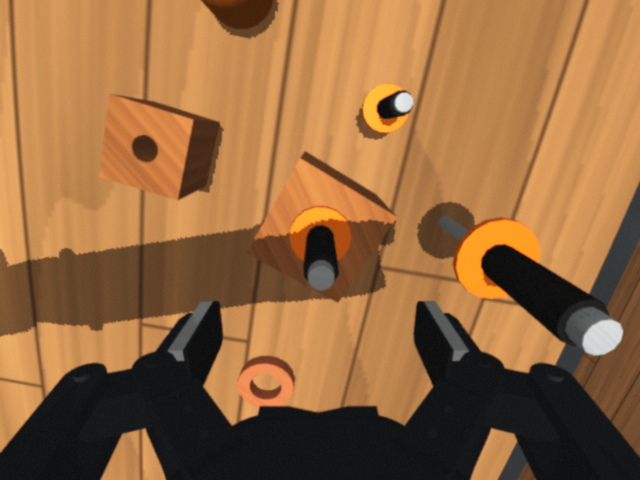

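The wrist view shows the middle punch in line with the jaws: stub at about (320,274), guard at about (320,236). The large punch is well to the right.

```bash
python3 -W ignore - <<'E'
from hp import *
from bench import manip
s=manip.sense(); im=optics.grab_frame("wrist"); im=im[:,:,::-1].copy(); cv2.imwrite("pics/w2.png",im)
print(s["time_s"],s["position"],e(R.from_euler("xyz",s["orientation"])))
c=cam("wrist",s)
h=cv2.cvtColor(im,cv2.COLOR_BGR2HSV)
m=cv2.inRange(h,(4,190,150),(20,255,255)); m[:, :280]=0;m[:,360:]=0; m[:195]=0;m[290:]=0
cs=max(cv2.findContours(m,0,2)[0],key=cv2.contourArea); el=cv2.fitEllipse(cv2.convexHull(cs)); print("guard",el,onz(c,el[0],.105))
m=cv2.inRange(h,(0,0,90),(180,70,255)); m[:, :300]=0;m[:,345:]=0; m[:240]=0;m[295:]=0
k,l,st,ce=cv2.connectedComponentsWithStats(m); i=1+np.argmax(st[1:,4]); print("stub",st[i],ce[i],onz(c,ce[i],.183))
# stand top corners
E
```

```text
1.9833 [0.60021969 0.23899451 0.22991459] [-2.77362956  1.56998542  2.11657539]
guard ((319.76287841796875, 234.83103942871094), (59.91037368774414, 61.5378532409668), 92.12500762939453) [0.60187659 0.23840903 0.105     ]
stub [308 264  26  26 508] [320.61023622 276.66535433] [0.60221111 0.23717423 0.183     ]
```

```bash
python3 -W ignore - <<'E'
from hp import *
from bench import manip, claw
g=np.array([.6015,.2376,.132])
print(manip.move_straight(g,max_speed=.12,max_force=8)); s=manip.sense(); print(s["time_s"],s["position"],s["wrist_force"])
cv2.imwrite("pics/w3.png",optics.grab_frame("wrist")[:,:,::-1])
if np.linalg.norm(s["position"]-g)<.004:
    claw.move_gripper(.015); s=manip.sense(); print(s["time_s"],s["position"],s["orientation"],s["wrist_force"],s["finger_gap"])
    cv2.imwrite("pics/w4.png",optics.grab_frame("wrist")[:,:,::-1])
E
```

```text
False
3.0 [0.60206589 0.23773243 0.13297018] [ 0.33352626 -1.47171534  0.50942289]
3.6583 [0.60165429 0.23765662 0.13225659] [1.89202138 1.570338   0.4957535 ] [-0.27524678 -0.44004842  1.80151169] 0.020453099426025776
```

View pics/w4.png

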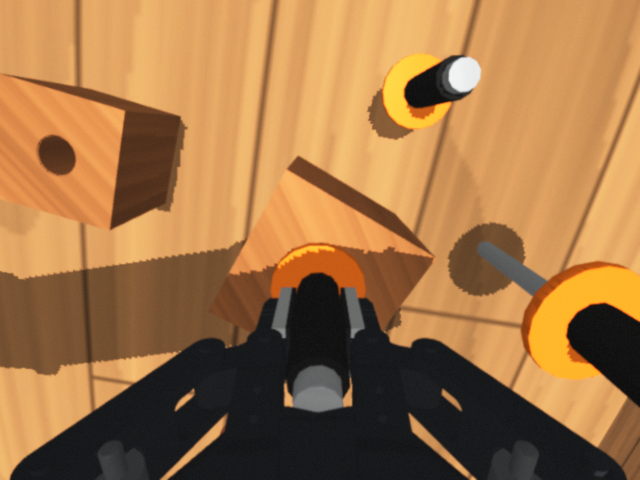

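Grip is good: gap 20.5 mm, pads on the rubber. Next I lift and go to a hover on the bore axis.

```bash
python3 -W ignore - <<'E'
from hp import *
from bench import manip, claw
s=manip.sense()
manip.move_straight(s["position"]+[0,0,.14],max_speed=.2)
s=manip.sense(); print(s["time_s"],s["position"],s["finger_gap"])
oh=orient(-zb,np.radians(80))
manip.move_to(mouth+zb*(.117+.06),e(oh))
manip.hold(.3)
s=manip.sense(); print(s["time_s"],s["position"]-(mouth+zb*.177),s["finger_gap"],s["joints"], R.from_euler("xyz",s["orientation"]).as_matrix()[:,0],-zb)
for n in("side","top","wrist"): cv2.imwrite(f"pics/h1{n}.png",optics.grab_frame(n)[:,:,::-1])
import pickle;pickle.dump(s,open("h1.pkl","wb"))
def c(im,x,y,w,h,f): return cv2.resize(im[y:y+h,x:x+w],None,fx=f,fy=f,interpolation=cv2.INTER_CUBIC)
t=cv2.imread("pics/h1top.png");si=cv2.imread("pics/h1side.png")
cv2.imwrite("pics/h1c.png",np.hstack([c(t,370,170,100,110,4),c(si,240,110,100,110,4)]))
E
```

```text
4.5583 [0.60105484 0.23753996 0.27052585] 0.020483341907313154
6.6583 [ 3.14018608e-04  5.02056652e-04 -7.92647200e-05] 0.020618770707629658 [-0.51021055  0.10118849  1.19999696  1.74515644 -0.58038369  1.10047568
  1.08435789] [ 0.4813846   0.13381843 -0.86623409] [ 0.48181523  0.13361919 -0.8660254 ]
```

View pics/h1c.png

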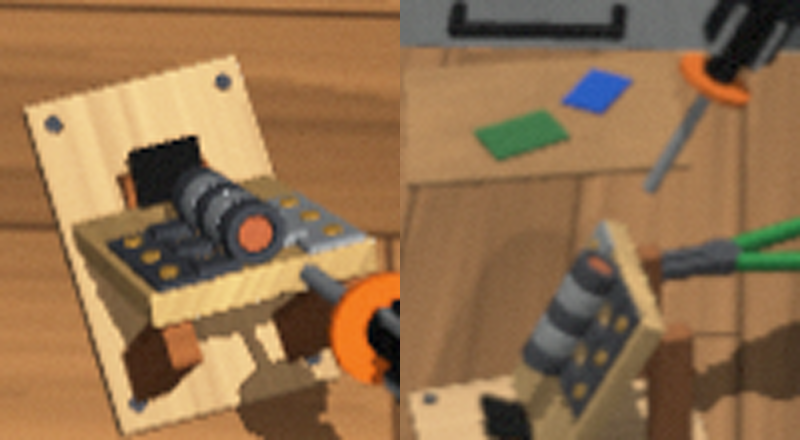

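View pics/h1wrist.png

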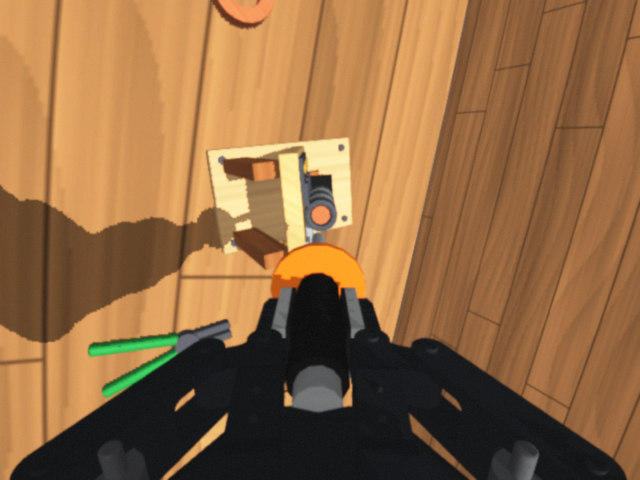

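```bash
python3 -W ignore - <<'E'
from hp import *
import pickle
s=pickle.load(open("h1.pkl","rb"))
C={n:cam(n,s) for n in("side","top","wrist")}
tx=R.from_euler("xyz",s["orientation"]).as_matrix()[:,0]
nose=s["position"]+tx*.117; print("nose fk",nose)
obs={"side":(303,157.3),"top":(446.7,238.6)}
for n in obs: print(n,"nose pred",proj(C[n],nose),"obs",obs[n])
print("nose tri",tri(*[(C[n],obs[n]) for n in obs]))
pins={}
for n,bx in(("side",(282,165,18,20)),("top",(420,215,25,25)),("wrist",(300,195,40,35))):
    im=cv2.imread(f"pics/h1{n}.png");h=cv2.cvtColor(im,cv2.COLOR_BGR2HSV)
    x,y,w,hh=bx;m=cv2.inRange(h,(0,110,90),(14,255,255));mm=m*0;mm[y:y+hh,x:x+w]=m[y:y+hh,x:x+w]
    k,l,st,ce=cv2.connectedComponentsWithStats(mm);i=1+np.argmax(st[1:,4]);pins[n]=ce[i];print(n,st[i],ce[i])
for d in(0,.003,.005,.008): print(d,{n:proj(C[n],mouth-zb*d).round(1).tolist() for n in C})
P,r=tri(*[(C[n],pins[n]) for n in C]);print("pin tri3",P,r)
P,r=tri(*[(C[n],pins[n]) for n in("side","top")]);print("pin tri2",P,r)
im=cv2.imread("pics/h1wrist.png");cv2.imwrite("pics/h1wc.png",cv2.resize(im[130:260,200:370],None,fx=4.5,fy=4.5,interpolation=cv2.INTER_CUBIC))
E
```

```text
nose fk [ 0.60685472 -0.23499178  0.20685784]
side nose pred [[300.50107875 156.78357143]] obs (303, 157.3)
top nose pred [[445.57846614 238.05724776]] obs (446.7, 238.6)
nose tri (array([ 0.60326189, -0.23692437,  0.20510455]), [np.float64(0.002965736187949732), np.float64(0.0029657361879500454)])
side [282 165   7  11  29] [284.17241379 168.72413793]
top [429 224   9   9  63] [433.34920635 228.        ]
wrist [311 205  20  20 306] [320.51633987 214.7745098 ]
0 {'side': [[289.9, 174.3]], 'top': [[434.6, 230.0]], 'wrist': [[317.3, 218.1]]}
0.003 {'side': [[289.4, 175.1]], 'top': [[434.0, 229.6]], 'wrist': [[317.3, 217.3]]}
0.005 {'side': [[289.0, 175.7]], 'top': [[433.7, 229.4]], 'wrist': [[317.3, 216.8]]}
0.008 {'side': [[288.5, 176.6]], 'top': [[433.1, 229.0]], 'wrist': [[317.3, 216.0]]}
pin tri3 [ 0.64010916 -0.22440998  0.16717288] [np.float64(0.011976440446572017), np.float64(0.00413451306540742), np.float64(0.00801657764348848)]
pin tri2 [ 0.64233291 -0.22180512  0.17438145] [np.float64(0.00769066098380056), np.float64(0.007690660983800837)]
```

View pics/h1wc.png

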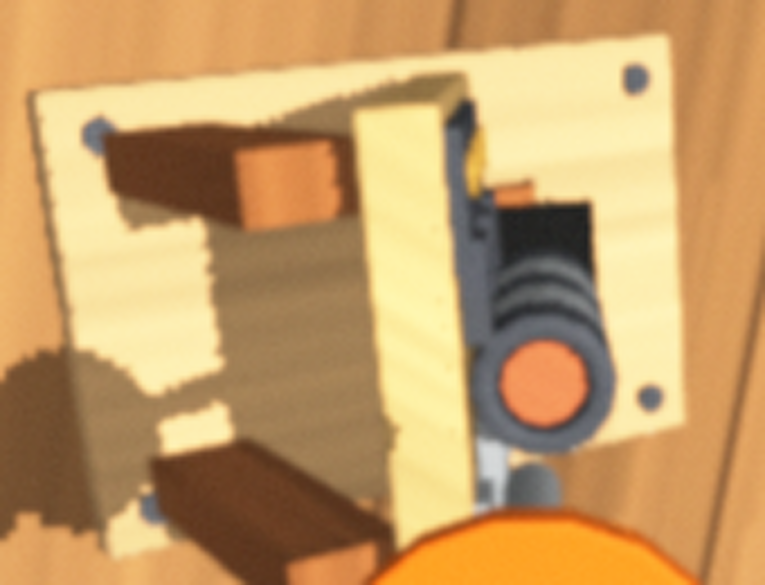

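```bash
python3 -W ignore - <<'E'
from hp import *
import pickle
s=pickle.load(open("h1.pkl","rb"))
C={n:cam(n,s) for n in("side","top","wrist")}
M=R.from_euler("xyz",s["orientation"]).as_matrix(); tx=M[:,0]
nose=s["position"]+tx*.117
print("wrist pred nose, shank+20mm",proj(C["wrist"],[nose,nose-tx*.02]), "tool y,z",M[:,1],M[:,2])
g=s["position"]+tx*.029
for n in("side","top"): print(n,"guard mid pred",proj(C[n],g))
pins={"side":(290,176.2),"top":(433.4,228.0),"wrist":(320.5,214.8)}
P,r=tri(*[(C[n],pins[n]) for n in C]);print("pin",P,r)
bias={"side":(2.5,.5),"top":(1.1,.5),"wrist":(0,0)}
P,r=tri(*[(C[n],np.array(pins[n])-bias[n]) for n in C]);print("pin bias-corr",P,r)
P,r=tri(*[(C[n],np.array(pins[n])-bias[n]) for n in ("side","top")]);print("pin s+t bias-corr",P,r)
for n,bx in(("side",(405,0,0,0)),("top",0)):
    im=cv2.imread(f"pics/h1{n}.png");h=cv2.cvtColor(im,cv2.COLOR_BGR2HSV)
    m=cv2.inRange(h,(5,200,150),(20,255,255));m[220 if n=="side" else 290:]=0;m[:, :300 if n=="side" else 440]=0; 
    if n=="side": m[:,340:]=0
    else: m[:,500:]=0; m[:220]=0
    k,l,st,ce=cv2.connectedComponentsWithStats(m);i=1+np.argmax(st[1:,4]);print(n,"guard",st[i],ce[i])
# where would wrist ray of the pin hit plane z=.150?
for z in(.147,.15,.153): print({n:onz(C[n],np.array(pins[n])-bias[n],z).round(4)[:2].tolist() for n in C})
E
```

```text
wrist pred nose, shank+20mm [[317.48245506 236.67446295]
 [317.4479072  245.06708216]] tool y,z [0.84931313 0.17305942 0.498716  ] [ 0.21664736 -0.97577818 -0.03034561]
side guard mid pred [[317.16805839 129.36099229]]
top guard mid pred [[464.91675492 252.05557109]]
pin [ 0.63806665 -0.22448707  0.15296179] [np.float64(0.003415925135229962), np.float64(0.0022760234505319046), np.float64(0.0013581453445521458)]
pin bias-corr [ 0.64128753 -0.22436625  0.15175579] [np.float64(0.0007689609899471164), np.float64(0.000474115542149929), np.float64(0.0007764950120566142)]
pin s+t bias-corr [ 0.6414279  -0.22369076  0.15285983] [np.float64(0.00031480411883791836), np.float64(0.00031480411883783797)]
side guard [311 125   8   9  15] [314.73333333 129.33333333]
top guard [453 238  22  28 282] [460.79787234 249.52836879]
{'side': [0.6424, -0.2315], 'top': [0.6427, -0.2251], 'wrist': [0.6433, -0.225]}
{'side': [0.6421, -0.2276], 'top': [0.6419, -0.2243], 'wrist': [0.6415, -0.2247]}
{'side': [0.6417, -0.2237], 'top': [0.6411, -0.2236], 'wrist': [0.6396, -0.2243]}
```

Bias-corrected rays from the three views agree to under 0.8 mm: pin end at (0.6413, -0.2244, 0.1518), so the mouth is at about (0.6395, -0.2249, 0.155). Next I close in to 12 mm above the mouth and recheck.

```bash
cat >> hp.py <<'E'
mouth=np.array([.6395,-.2249,.155])
E
python3 -W ignore - <<'E'
from hp import *
from bench import manip, claw
import pickle
print(manip.move_straight(mouth+zb*(.117+.012),max_speed=.08,max_force=6)); manip.hold(.2)
s=manip.sense(); print(s["time_s"],s["position"]-(mouth+zb*.129),s["finger_gap"],s["wrist_force"])
for n in("side","top","wrist"): cv2.imwrite(f"pics/h2{n}.png",optics.grab_frame(n)[:,:,::-1])
pickle.dump(s,open("h2.pkl","wb"))
def c(im,x,y,w,h,f): return cv2.resize(im[y:y+h,x:x+w],None,fx=f,fy=f,interpolation=cv2.INTER_CUBIC)
t,si,w=[cv2.imread(f"pics/h2{n}.png") for n in("top","side","wrist")]
cv2.imwrite("pics/h2c.png",np.hstack([c(t,405,195,60,60,6.6)[:396],c(si,265,145,60,60,6.6)[:396]]))
cv2.imwrite("pics/h2wc.png",c(w,250,150,140,110,5))
C=cam("wrist",s);print(proj(C,[mouth,s["position"]+.117*R.from_euler("xyz",s["orientation"]).as_matrix()[:,0]]))
E
```

```text
False
7.7917 [-3.13536694e-05 -3.58304607e-04  6.64182123e-04] 0.02074017740603787 [ 0.21174927  0.589654   -1.13667509]
[[317.03437985 231.53828636]
 [317.48208933 236.67453207]]
```

View pics/h2c.png

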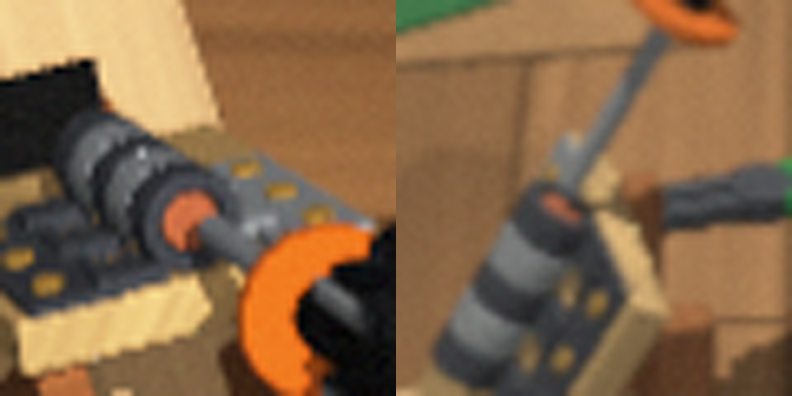

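View pics/h2wc.png

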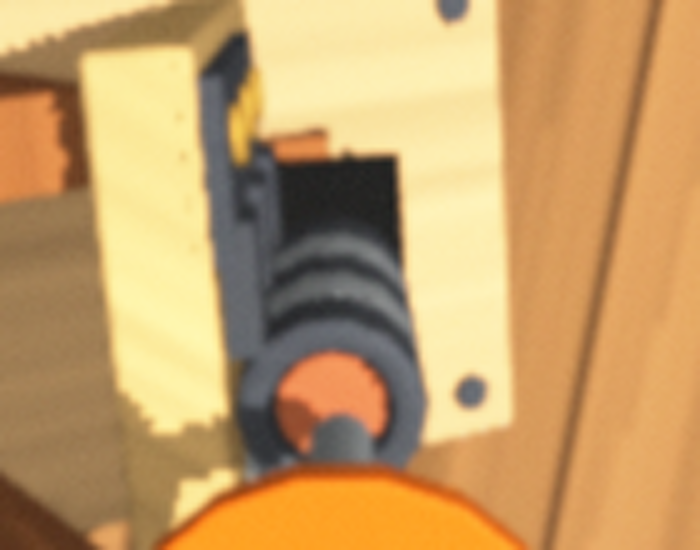

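The wrist view has the shank at u≈318.2 against the bore at 316.5, so the nose is about 1.5 mm off in tool +y. The side view lines up. I correct that, enter the bore, then drive.

```bash
python3 -W ignore - <<'E'
from hp import *
from bench import manip, claw
import pickle
s=manip.sense(); M=R.from_euler("xyz",s["orientation"]).as_matrix()
mc=mouth-M[:,1]*.0015-M[:,2]*.0005
np.save("mc.npy",mc); print(mc)
manip.move_straight(mc+zb*(.117+.012),max_speed=.03)
hit=manip.move_straight(mc+zb*(.117-.001),max_speed=.04,max_force=6)
s=manip.sense();print(hit,s["time_s"],(s["position"]-mc)@zb-.117,s["wrist_force"],s["wrist_force"]@zb)
for n in("side","top","wrist"): cv2.imwrite(f"pics/h3{n}.png",optics.grab_frame(n)[:,:,::-1])
def c(im,x,y,w,h,f): return cv2.resize(im[y:y+h,x:x+w],None,fx=f,fy=f,interpolation=cv2.INTER_CUBIC)
t,si,w=[cv2.imread(f"pics/h3{n}.png") for n in("top","side","wrist")]
cv2.imwrite("pics/h3c.png",np.hstack([c(t,405,195,60,60,5),c(si,265,145,60,60,5)]))
E
```

```text
[ 0.63811869 -0.22466994  0.1542658 ]
False 8.6667 -0.0013637609463498929 [ 0.4991414  -0.57754322 -1.98147472] -1.8793305193328158
```

View pics/h3c.png

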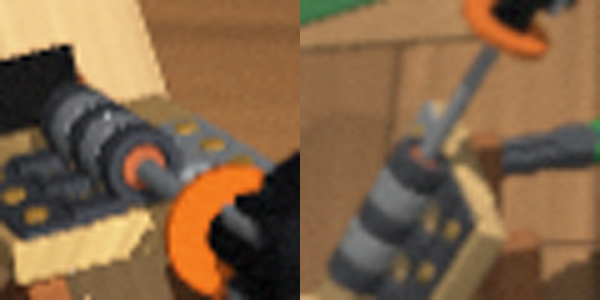

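The nose sits within the copper disc in both views and nothing has touched. Next I advance to contact, then drive.

```bash
python3 -W ignore - <<'E'
from hp import *
from bench import manip, claw
mc=np.load("mc.npy")
def rep(h):
    s=manip.sense();d=s["position"]-mc;print(h,round(s["time_s"],2),"depth mm",(-(d@zb)+.117)*1e3,"lat",((d-(d@zb)*zb)*1e3).round(2),"F",s["wrist_force"].round(1),"Fz",round(s["wrist_force"]@zb,1),s["finger_gap"])
h=manip.move_straight(mc+zb*(.117-.014),max_speed=.03,max_force=5);rep(h)
h=manip.move_straight(mc+zb*(.117-.043),max_speed=.03,max_force=40);rep(h)
manip.hold(.2);rep(0)
for n in("side","top","wrist"): cv2.imwrite(f"pics/h4{n}.png",optics.grab_frame(n)[:,:,::-1])
def c(im,x,y,w,h,f): return cv2.resize(im[y:y+h,x:x+w],None,fx=f,fy=f,interpolation=cv2.INTER_CUBIC)
t,si,w=[cv2.imread(f"pics/h4{n}.png") for n in("top","side","wrist")]
cv2.imwrite("pics/h4c.png",np.hstack([c(t,375,180,100,100,4),c(si,235,135,100,100,4)]))
E
```

```text
True 9.07 depth mm 4.106877736889059 lat [-0.17 -0.38 -0.15] F [-0.2 -0.6 -0.7] Fz -0.4 0.020578912840765125
False 10.52 depth mm 42.928920745869476 lat [-0.14 -0.13 -0.1 ] F [-4.1 -1.5  1.8] Fz 3.7 0.020929555392805273
0 10.72 depth mm 42.924871084670706 lat [-0.1  -0.14 -0.07] F [-4.9 -1.2  4. ] Fz 6.0 0.020535438886232018
```

View pics/h4c.png

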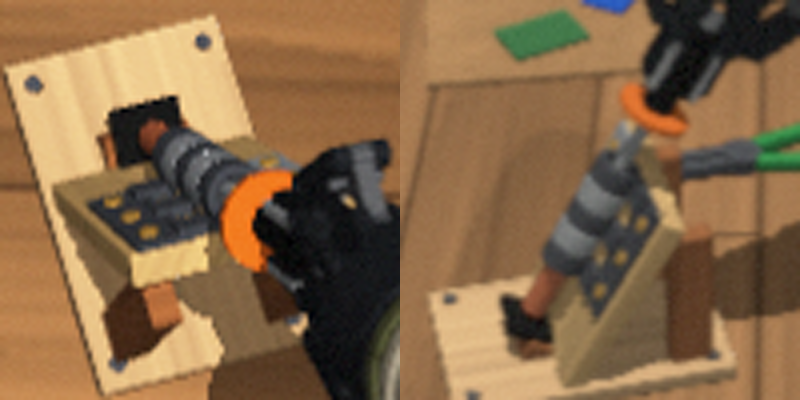

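View pics/h4wrist.png

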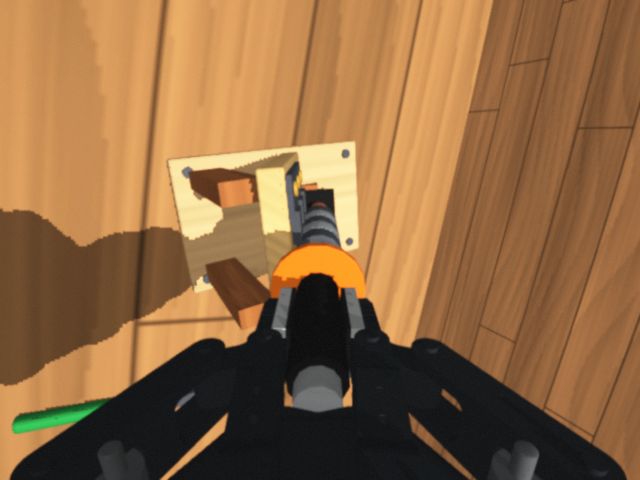

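The copper pin stands out by nearly the whole knuckle-to-pad gap, about 43 mm by ratio to the 90 mm hinge. The commanded depth was 42.9 mm. Guard and stub sit in the same wrist pixels as at the grasp, so nothing slipped. Retracting and going back to the stand.

```bash
python3 -W ignore - <<'E'
from hp import *
from bench import manip, claw
mc=np.load("mc.npy")
manip.move_straight(mc+zb*(.117+.06),max_speed=.12)
for n in("side","top"): cv2.imwrite(f"pics/h5{n}.png",optics.grab_frame(n)[:,:,::-1])
o=orient([0,0,-1],np.radians(80))
g=np.array([.6016,.2377,.1323])
manip.move_to(g+[0,0,.13],e(o)); manip.hold(.4)
s=manip.sense(); print(s["time_s"],s["position"]-g,s["finger_gap"],s["wrist_force"],R.from_euler("xyz",s["orientation"]).as_matrix()[:,0])
for n in("side","top","wrist"): cv2.imwrite(f"pics/r1{n}.png",optics.grab_frame(n)[:,:,::-1])
def c(im,x,y,w,h,f): return cv2.resize(im[y:y+h,x:x+w],None,fx=f,fy=f,interpolation=cv2.INTER_CUBIC)
cv2.imwrite("pics/r1c.png",np.hstack([c(cv2.imread("pics/r1top.png"),140,180,120,120,3.3),c(cv2.imread("pics/r1side.png"),230,240,120,120,3.3)]))
C=cam("wrist",s); m=g+[0,0,-.117]; T=cam("top");S=cam("side")
print("hole pred wrist/top/side",[proj(q,[g[0],g[1],.1]) for q in(C,T,S)])
E
```

```text
14.1667 [ 8.47137725e-05 -2.85858278e-04  1.30147916e-01] 0.020740233543153484 [ 0.28258258 -0.13146463 -1.89200741] [ 1.65512608e-04  2.74839111e-04 -9.99999949e-01]
hole pred wrist/top/side [array([[317.74940404, 221.24270763]]), array([[206.7772298 , 246.88459234]]), array([[293.11561946, 333.69593122]])]
```

View pics/r1c.png

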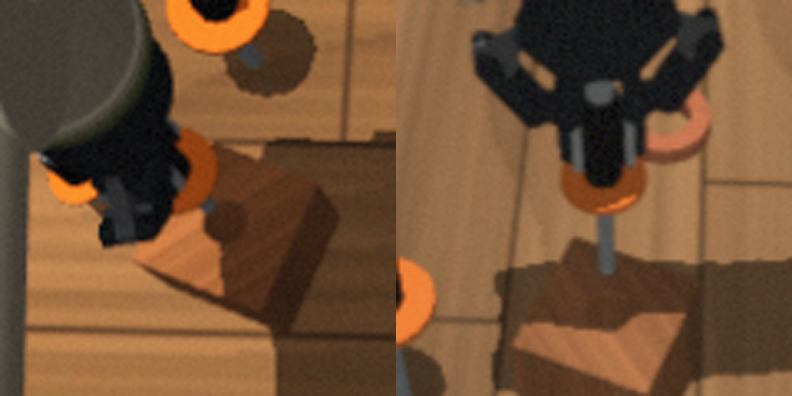

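View pics/r1wrist.png

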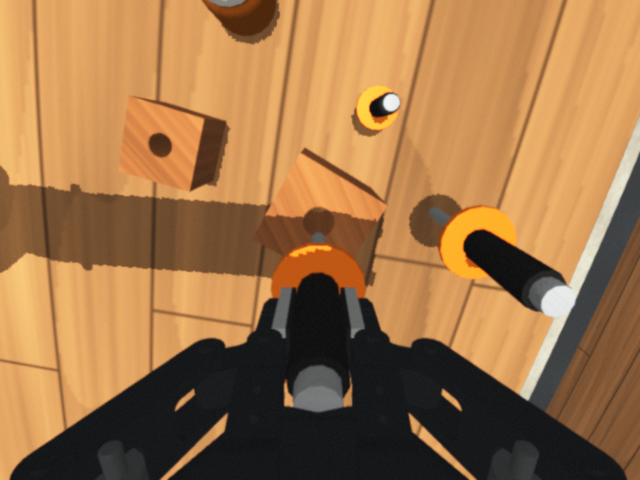

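View pics/h5side.png

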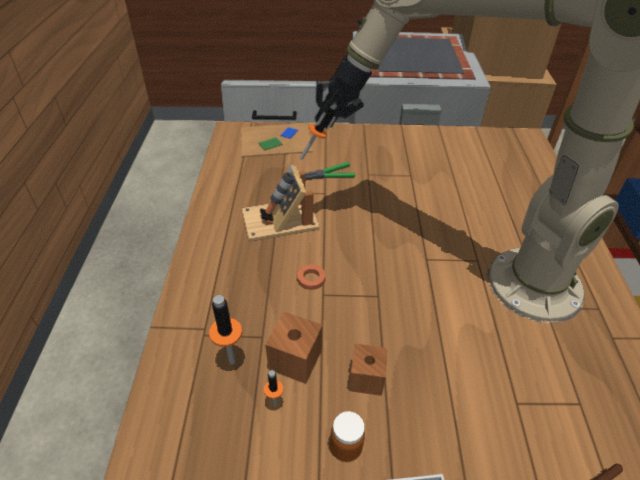

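The hole is at (319,222) in the wrist view, against a prediction of (318,221). The pin stays out in the side view. Lowering with a force stop.

```bash
python3 -W ignore - <<'E'
from hp import *
from bench import manip, claw
g=np.array([.6016,.2377,.1323])
h=manip.move_straight(g+[0,0,.02],max_speed=.1,max_force=8);print(h)
if not h:
    h=manip.move_straight(g-[0,0,.002],max_speed=.03,max_force=6)
    s=manip.sense(); print(h,s["time_s"],s["position"]-g,s["finger_gap"],s["wrist_force"])
for n in("side","wrist"): cv2.imwrite(f"pics/r2{n}.png",optics.grab_frame(n)[:,:,::-1])
def c(im,x,y,w,h,f): return cv2.resize(im[y:y+h,x:x+w],None,fx=f,fy=f,interpolation=cv2.INTER_CUBIC)
cv2.imwrite("pics/r2c.png",np.hstack([c(cv2.imread("pics/r2wrist.png"),230,140,180,160,2.2),c(cv2.imread("pics/r2side.png"),240,280,96,96,3.666)]))
E
```

```text
False
True 16.2 [-3.25110785e-04  1.08060829e-05 -4.40373014e-05] 0.02057833822385291 [-1.21017173  0.25099397  5.61583674]
```

View pics/r2c.png

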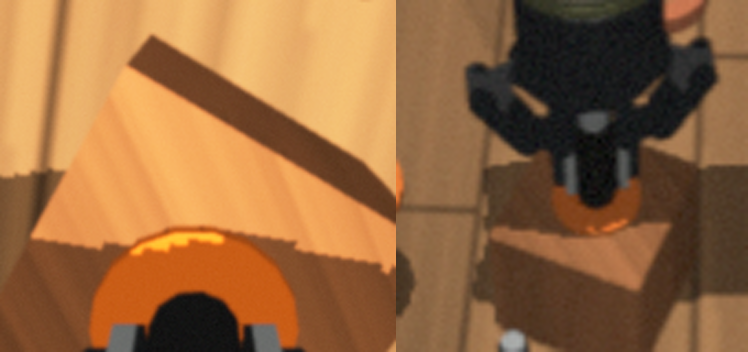

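Contact came at the original height, so the guard is on the wood. Releasing, backing straight up, and checking.

```bash
python3 -W ignore - <<'E'
from hp import *
from bench import manip, claw
claw.move_gripper(.085); manip.hold(.2)
s=manip.sense();print(s["time_s"],s["finger_gap"],s["wrist_force"])
manip.move_straight(s["position"]+[0,0,.12],max_speed=.12); 
s=manip.sense(); cv2.imwrite("pics/f1w.png",optics.grab_frame("wrist")[:,:,::-1])
manip.move_to([.45,.15,.35],s["orientation"]); manip.hold(.5)
s=manip.sense();print(s["time_s"],s["position"],s["wrist_force"])
for n in("side","top"): cv2.imwrite(f"pics/f1{n}.png",optics.grab_frame(n)[:,:,::-1])
def c(im,x,y,w,h,f): return cv2.resize(im[y:y+h,x:x+w],None,fx=f,fy=f,interpolation=cv2.INTER_CUBIC)
a,b=cv2.imread("pics/f1top.png"),cv2.imread("pics/f1side.png")
cv2.imwrite("pics/f1c.png",np.vstack([np.hstack([c(a,160,205,100,75,4),c(a,370,180,100,75,4)]),np.hstack([c(b,245,295,100,75,4),c(b,235,160,100,75,4)])]))
E
```

```text
17.1417 0.08509226008828397 [-0.02635946  0.07175524 -0.59420847]
19.6583 [0.45012091 0.14994442 0.34995247] [ 0.29489857 -0.11652059  0.29326383]
```

View pics/f1c.png

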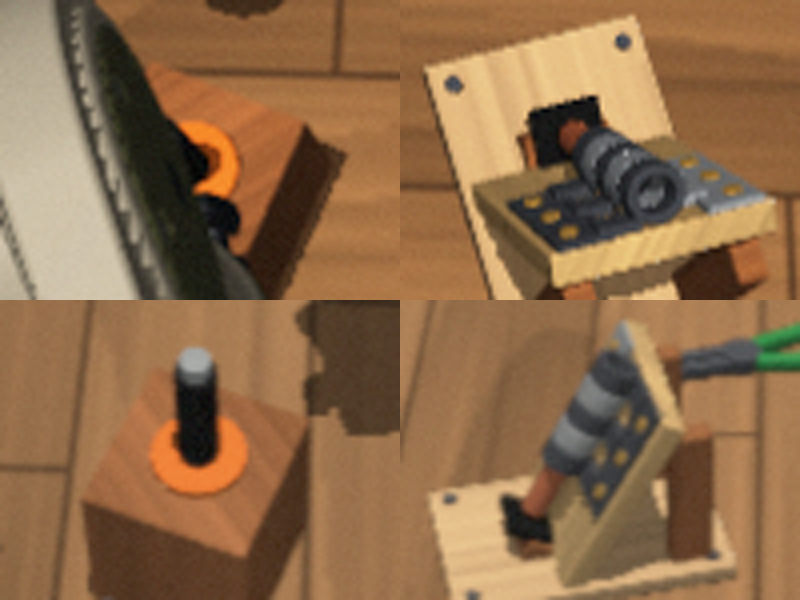

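View pics/f1top.png

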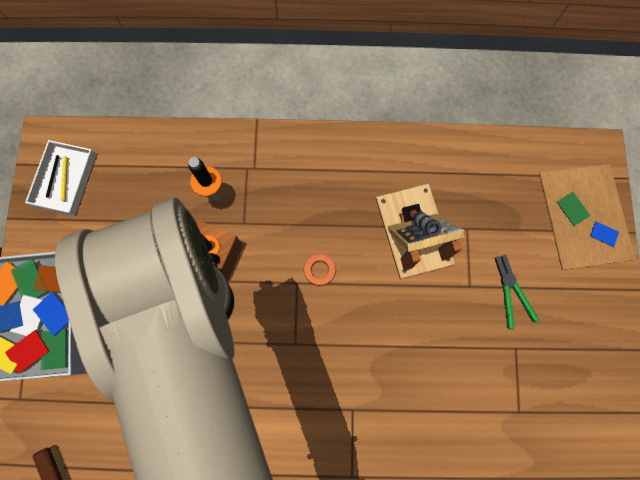

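```bash
python3 -W ignore - <<'E'
from hp import *
from bench import manip
a,b=cv2.imread("pics/side0.png"),cv2.imread("pics/f1side.png")
for n,(x,y,w,h) in dict(jar=(320,405,60,60),foil=(290,258,45,35),pliers=(300,155,60,30),punch=(270,300,50,50)).items():
    print(n,np.abs(a[y:y+h,x:x+w].astype(int)-b[y:y+h,x:x+w]).mean().round(2))
print(manip.finish_job())
E
```

```text
jar 4.91
foil 5.31
pliers 11.86
punch 5.87
the job is handed in; nothing more can be done
None
```

The hinge pin is driven down and the middle-sized punch is back in the larger block. I handed the job in a little after 19.7 s on the robot's clock; the hand-in gave no verdict.

- **Pin:** I lined the punch nose up with the bore using all three cameras and met the pin about 4 mm below the mouth. I then drove it to a commanded depth of 42.9 mm. The side picture agrees, showing roughly 43 mm standing out below the hinge by ratio to the hinge length. The pin was still out in the pictures taken after I let go.
- **Punch:** on the way down it met the wood at the same height it was picked up from. After release, the side view shows it upright with its guard flat on the block. The gripper is well clear.
- **Bystanders:** in the top view the foil roll and pliers are at the same pixels as at the start. The jar was hidden behind the arm in the last top view; in the side view its area barely changed.
- **Checks that disagreed:**
    - The first estimate of the bore mouth, from two cameras, was about 4 mm off; I corrected it before going in.
    - The before/after side-view difference was higher around the pliers (11.9, against about 5 elsewhere). I did not trace the cause.

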